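# Stage a mortar puck in the specimen feeder and open its air cock

## Robot

A 6-joint arm with a two-finger parallel gripper is mounted at the origin on the work surface. World frame = base frame: x ahead of the robot, y to its left, z up, the work surface at z = 0. Lengths are in mm, angles in rad, forces in N, time in s.
With the tool pointing down it reaches from about 400 to 825 mm from the base axis. Payload 7 kg.
Tool frame: the origin (TCP) lies midway between the tips of the shut fingers; the grasp point (between the pads) lies 19 mm behind it; z points along the fingers, y is the line along which they close (so a half turn about z gives the same grasp; the last joint's range is limited). The gripper opens to 88 mm and grips with 3 to 60 N. Pads are 19 mm wide; open, the fingers measure 130 mm over their backs; the gripper's body (78 mm by 193 mm) begins 47 mm behind the grasp point.
Start: joints at [-0.955, 0.359, 0.012, 0, -1.224, -0.288], TCP at [217.297, -639.044, 226.561] pointing down, gripper open.
Joint ranges: [-3.07, 3.07], [-1.43, 2.12], [-1.02, 1.25], [-3.03, 1.67], [-3.05, -0], [-3.03, 3.03]. Speed limits (rad/s): [2.39, 2.39, 3.01, 3.14, 3.14, 3.14].

## Interface

Orientations are given as a unit quaternion [x, y, z, w].
In Python, from plant import move_ptp, line_to, move_joints, move_gripper, pause, solve_ik, camera, get_calibration, Unreachable, close_job, find_in, masks_of, current_t, current_joint_pos, current_qvel, current_tau, current_tcp_pos, current_eef_rot, current_contact_force, current_moment, current_width, current_finger_force gives the robot as it stands. Calls block until the motion is done:
- move_ptp(position, orientation): joint-space move of the TCP to a pose.
- line_to(position, velocity=150, ori=None): straight line of the TCP; ori=None keeps the orientation; velocity is the mean speed in mm/s.
- move_joints(angles): joint-space move.
- move_gripper(opening, force=None): finger opening in mm; force is the grip in N (None keeps the last); returns when the fingers have stopped.
- pause(seconds).
- solve_ik(position, orientation): joint angles nearest the present ones, or None.
- camera(name): name is "side" or "top"; returns the picture (384x512x3 uint8, red, green, blue); there is no depth.
- get_calibration(name): a dict with "fx", "fy", "cx", "cy" (pixels), "distortion" ([k1, k2, p1, p2, k3] as OpenCV has them; the pictures are not rectified), "view" (4x4, takes a point from world to camera coordinates). Camera axes: x right, y up, looking along -z (the intrinsics and any distortion apply to the point x, -y, -z); pixel columns grow to the right and rows downward; lengths in mm; the calibration is good to about 2 mm. A picture is of the moment at which its call begins. get_calibration takes no time and is no camera call.
A pose or a line that the arm cannot do raises Unreachable and nothing moves.
- close_job(): hands the job in; it is judged then, once.
Trained networks look in the newest picture that a camera, given by its name, has taken for a name from the list of things; names that differ only in an ending like _2 or _b are one class to them, and where a whole thing is asked for, a point or a joint stands for the part that bears it (a point fixed in the world has none). Each returns a list of dicts, best first, with "conf" (0 to 1); they miss things now and then, are a little off and sometimes report something else, mostly with a low value. They report only what shows in the picture. A call takes as long as a camera call.
- find_in(camera, target): "point" ([column, row] in pixels, amid what is visible of it).
- masks_of(camera, target): "mask" (384x512 bool, what is visible of it) and "point" ([column, row] in pixels, amid what is visible of it).
Readings, each from a call of its own:
- current_t(): time.
- current_joint_pos(): joint angles.
- current_qvel(): joint speeds.
- current_tau(): joint torques, N m.
- current_tcp_pos(): TCP position.
- current_eef_rot(): TCP orientation.
- current_contact_force(): force on the tool from outside, world axes, zero at the start.
- current_moment(): the same for the moment, N m.
- current_width(): finger opening in mm.
- current_finger_force(): force on a finger pad.
Only numpy, scipy, OpenCV 4.12 (cv2) and the standard library are available. Lean on these libraries where they do the work, as an engineer would, in place of code of your own. Each camera call takes 0.05 s, during which the arm holds its last target. There are 200 camera calls.

## Task

Slide the mortar puck from the feeder's deck into the chute and push it down, without lifting it out, past the sprung keeper until it is fully home against the escapement stop and the keeper has closed behind it; press it home, but do not ram it. Only then open the air cock: swing its handle a quarter turn until it runs against its hard stop, in line with the pipe. Do not disturb the amber bottle.

Things in the scene. Friction and masses are not known exactly. Their poses are not given: they have to be found in the camera images.
- feeder: Fixed specimen feeder, in a new place and yaw each time: level loading deck, then a chute falling at 12 degrees. Origin: on the bench under the middle of its blue base plate (200 x 460 x 12 mm); z up, +y points downhill, x across, all centred on x = 0. Deck: aluminium, top 115 mm up, 170 mm wide, y -210 to -70 mm, 18 mm high sides, open at its -y end.
- crest (a point): Mid point of the crest, floor level, where the deck's sides have funnelled in to the chute (feeder y -70 mm, 115 mm up); axes as the feeder's, +y downhill, z up. From here the chute falls at 12 degrees for 280 mm, straight, 84 mm clear between side walls 18 mm high. Friction holds the puck on the slope: it does not slide by itself.
- puck: Plain grey mortar test puck to be fed: a disc 76 mm in diameter, 45 mm tall, 0.3 to 0.65 kg, starting flat somewhere on the feeder's level deck (two spares like it lie in a grey tray on the bench: not needed). Origin: centre of its underside, z along its axis. Sliding it takes 1 to 5 N, and up to about 6 N more at the keeper.
- stop (a joint): Sprung plunger (28 mm wide) in the dark steel escapement across the lower chute; metres: 0 = out, 0.005 = in, the puck firm on the two fixed jaws beside it (force rises steeply). Spring about 1 N. The escapement's place along the chute varies and is not reported: the seated puck's centre is 132 to 173 mm down the slope from the crest.
- keeper (a joint): Sprung steel finger of the escapement, pivoted outside the +x wall, 20 to 44 mm above the chute floor, its tip 15 mm inside the wall, pointing downhill; radians: 0 = closed, up to about 0.36 as the puck's widest part passes, then snaps back to 0 behind the rear +x side of the seated puck. Leaves the middle of the puck's rear free for a pusher 30 mm wide.
- cock: Fixed air cock on the bench, in a new place and yaw each time. Origin: on the bench under the valve spindle; z up; its 26 mm steel pipe runs along its y axis at 55 mm height, 97 mm either side, with a brass ball body in the middle; all but the spindle is below 81 mm.
- handle (a joint): Handle of the cock, radians: 0 = shut, pointing along the cock's -x (across the pipe); 1.571 = open, against its hard stop, pointing along the cock's -y (along the pipe). Opens counter-clockwise from above, stays where left, takes about 0.25 N m; starts at 0 to 0.2. Flat bar with a black grip 21 mm wide, 48 to 108 mm from the spindle, 98 to 108 mm above the bench.
- handle_tip (a point): Point on the cock's handle 105 mm from the spindle axis, near its free end, 103 mm above the bench; its x axis points towards the spindle.
- bottle: Amber glass bottle, 68 mm diameter, 170 mm tall, standing loose; origin at the centre of its underside.

How it is judged (in metres and radians):
On the way, in this order (a step that is already met when the one before it is completed fails the run):
1. the puck is home against the escapement stop with the keeper closed behind it, the cock still shut (value of joint stop above 0.0025 m and value of joint keeper below 0.1 rad and y of puck in the frame of feeder above 0.03 m and value of joint handle below 0.4 rad), for 0.2 s.
2. the cock is open (value of joint handle above 1.45 rad), for 0.2 s.
At the end, for the whole second after the job is handed in: The puck lies flat in the chute at rest, holding the stop plunger in by more than 2.5 mm (5 mm is full), the keeper is closed behind it (below 0.1 rad), and the cock's handle is within 0.12 rad of its open stop (value of joint stop above 0.0025 m and value of joint keeper below 0.1 rad and y of puck in the frame of feeder above 0.03 m and angle between puck's own z axis and vertical below 0.3 rad and linear speed of puck below 0.01 m/s and value of joint handle above 1.45 rad); the robot touches nothing.
It fails at once if the puck is rammed: the arm presses on it with more than 45 N (contact force between the arm and puck above 45 N).
It fails at once if the puck is lifted out of the feeder (z of puck in the frame of feeder above 0.135 m).
It fails at once if the puck falls off the feeder (height (world z) of puck below 0.03 m).
It fails at once if the amber bottle is moved more than 30 mm (distance of bottle from where it was at the start of the episode above 0.03 m).
It also fails if it takes over 64 s, if anything falls off the work surface, if the arm or the gripper's body presses on something with over 40 N, if the wrist force passes 120 N, or if a joint passes its speed limit or range.

## Working session

There is one attempt and no reset: what is moved stays moved. The work goes in short steps, each a Python script; the robot and the scene stay as the last script left them, time stands still between calls to the robot, and variables do not carry over. Pictures are saved under pics/ and viewed, at most 10 in all, crops included, and the job is handed in when it is done.

```bash
ls; mkdir -p pics; python3 - <<'E'
from plant import *
import cv2,numpy as np
for c in("side","top"):
    im=camera(c); cv2.imwrite(f"pics/{c}0.png",im[:,:,::-1])
    k=get_calibration(c); print(c,{a:np.round(b,3).tolist() for a,b in k.items()})
    for t in("feeder","puck","stop","keeper","cock","handle","bottle"):
        print(t,[(round(d["conf"],2),np.round(d["point"]).tolist(),int(d["mask"].sum())) for d in masks_of(c,t)])
print(current_t(),current_eef_rot(),current_tcp_pos())
E
```

```text
pics
plant.py
side {'fx': 408.708, 'fy': 408.708, 'cx': 258.717, 'cy': 193.55, 'distortion': [-0.119, 0.0, 0.0, 0.0, 0.0], 'view': [[-0.978, -0.209, -0.002, 535.302], [0.153, -0.725, 0.672, -209.046], [-0.142, 0.656, 0.741, -737.763], [0.0, 0.0, 0.0, 1.0]]}
feeder []
puck [(0.95, [276.0, 198.0], 1646)]
stop [(0.51, [222.0, 334.0], 254)]
keeper [(0.56, [222.0, 260.0], 272)]
cock [(0.86, [304.0, 151.0], 2275)]
handle [(0.95, [326.0, 131.0], 430), (0.48, [276.0, 196.0], 1647)]
bottle [(0.77, [192.0, 138.0], 1633)]
top {'fx': 371.765, 'fy': 371.765, 'cx': 261.502, 'cy': 190.635, 'distortion': [-0.028, 0.0, 0.0, 0.0, 0.0], 'view': [[0.012, -1.0, 0.026, -111.526], [0.989, 0.015, 0.145, -581.99], [-0.146, 0.024, 0.989, -786.42], [0.0, 0.0, 0.0, 1.0]]}
feeder [(0.67, [180.0, 212.0], 13607)]
puck [(0.66, [229.0, 215.0], 1219), (0.54, [350.0, 247.0], 598)]
stop [(0.64, [109.0, 197.0], 252)]
keeper [(0.55, [162.0, 180.0], 213), (0.34, [228.0, 215.0], 1271), (0.2, [324.0, 113.0], 1200)]
cock [(0.95, [343.0, 228.0], 3685)]
handle [(0.63, [350.0, 248.0], 531)]
bottle [(0.82, [327.0, 112.0], 1243)]
0.8 [-1.63158325e-01  9.86599898e-01 -3.64674443e-05  2.41670413e-05] [ 217.31075385 -639.06863668  226.5912759 ]
```

View pics/side0.png

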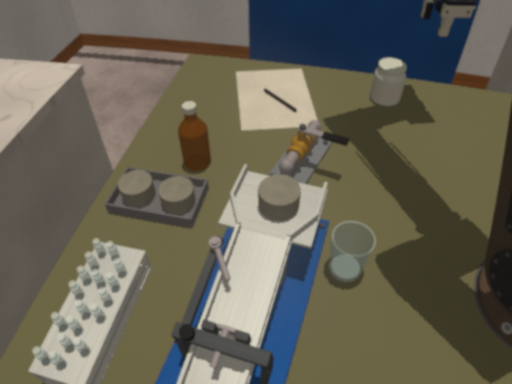

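View pics/top0.png

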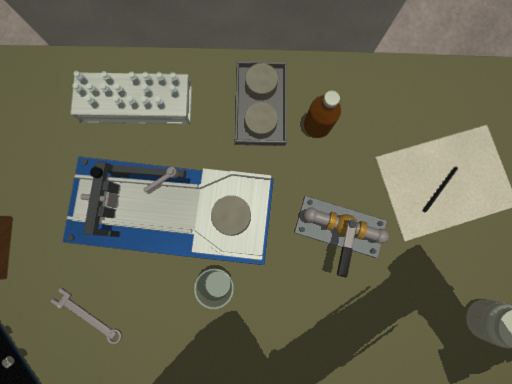

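The side view shows the puck on the deck at (278,197), the escapement bridge at (225,340), the keeper at (220,262) and the cock at (300,150). In the top view the puck is at (231,215). The chute runs left to the bridge at (98,200), and the keeper is at (162,180). The cock spindle is near (350,224), its handle points down to (345,275), and the bottle is at (325,112). Next I fit the poses.

```bash
cat >h.py <<'E'
from plant import *
import cv2,numpy as np
from scipy.optimize import least_squares
from scipy.spatial.transform import Rotation as R
CAL={c:get_calibration(c) for c in("side","top")}
def proj(c,P):
    k=CAL[c];V=np.array(k["view"]);F=np.diag([1,-1,-1.])
    K=np.array([[k["fx"],0,k["cx"]],[0,k["fy"],k["cy"]],[0,0,1]])
    return cv2.projectPoints(np.atleast_2d(np.array(P,float)),cv2.Rodrigues(F@V[:3,:3])[0],F@V[:3,3],K,np.array(k["distortion"]))[0][:,0]
def back(c,uv,z):
    k=CAL[c];V=np.array(k["view"])
    K=np.array([[k["fx"],0,k["cx"]],[0,k["fy"],k["cy"]],[0,0,1]])
    n=cv2.undistortPoints(np.array(uv,float).reshape(-1,1,2),K,np.array(k["distortion"]))[:,0]
    d=np.c_[n[:,0],-n[:,1],-np.ones(len(n))]@V[:3,:3]; o=-V[:3,:3].T@V[:3,3]
    return o+d*((z-o[2])/d[:,2])[:,None]
def cyl(x,y,z,r,h):
    a=np.linspace(0,2*np.pi,40);return np.array([[x+r*np.cos(t),y+r*np.sin(t),z+q] for t in a for q in(0,h)])
def hullmask(uv):
    m=np.zeros((384,512),np.uint8);cv2.fillConvexPoly(m,cv2.convexHull(uv.round().astype(np.int32)),1);return m
def cen(uv):
    h=cv2.convexHull(uv.astype(np.float32));M=cv2.moments(h);return np.array([M["m10"],M["m01"]])/M["m00"]
def fwd(p,L): # p=x,y,yaw ; L local pts
    c,s=np.cos(p[2]),np.sin(p[2]);L=np.atleast_2d(L);return np.c_[p[0]+c*L[:,0]-s*L[:,1],p[1]+s*L[:,0]+c*L[:,1],L[:,2]]
E
python3 - <<'E'
from h import *
ims={c:cv2.imread(f"pics/{c}0.png") for c in("side","top")}
# feeder from blue
im=ims["top"];hsv=cv2.cvtColor(im,cv2.COLOR_BGR2HSV)
b=cv2.inRange(hsv,(100,120,50),(130,255,255));b[:, :50]=0;b[:,290:]=0
ys,xs=np.nonzero(b);P=back("top",np.c_[xs,ys],12)[:,:2].astype(np.float32)
print("rect",cv2.minAreaRect(P),len(P))
for c in("side","top"):
    ims[c+'m']=[d for d in masks_of(c,"puck")][0] if 0 else None
for c in("side","top"):camera(c)
pm={c:masks_of(c,"puck")[0]["mask"] for c in("side","top")}
def cm(m): y,x=np.nonzero(m);return np.array([x.mean(),y.mean()])
for cs in(("side","top"),("side",),("top",)):
    r=least_squares(lambda p:np.concatenate([cen(proj(c,cyl(p[0],p[1],115,38,45)))-cm(pm[c]) for c in cs]),[540,-30]);print("puck",cs,r.x,r.fun)
bm={c:masks_of(c,"bottle")[0]["mask"] for c in("side","top")}
r=least_squares(lambda p:np.concatenate([cen(proj(c,np.r_[cyl(p[0],p[1],0,34,110),cyl(p[0],p[1],110,13,60)]))-cm(bm[c]) for c in bm]),[800,-300]);print("bottle",r.x,r.fun)
for c in ("side","top"):
    hm=masks_of(c,"handle")[0]["mask"]
    y,x=np.nonzero(hm);Q=back(c,np.c_[x,y],103)[:,:2];m=Q.mean(0);u=np.linalg.svd(Q-m,full_matrices=0)[2][0];t=(Q-m)@u
    print("handle",c,m,u,t.min(),t.max(),len(x))
    cmk=masks_of(c,"cock")[0]["mask"];np.save(f"cock_{c}.npy",cmk);np.save(f"handle_{c}.npy",hm)
    for t in("handle_tip","crest"): print(t,c,[(d["conf"],d["point"]) for d in find_in(c,t)])
for n,uv in dict(pipeL=(308,214),pipeR=(385,237)).items(): print(n,back("top",[uv],55))
for n,uv in dict(stop=(109,197),keep=(162,180)).items(): print(n,back("top",[uv],110))
E
```

```text
rect ((541.120361328125, 107.03515625), (458.0670166015625, 198.6072235107422), 84.26188659667969) 4064Traceback (most recent call last):
  File "<stdin>", line 11, in <module>
IndexError: list index out of range
```

```bash
python3 - <<'E'
import cv2
a=cv2.imread("pics/top0.png")[140:290,50:420];cv2.imwrite("pics/topcrop.png",cv2.resize(a,None,fx=2.16,fy=2.16,interpolation=cv2.INTER_CUBIC))
E
```

```text
(no output)
```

View pics/topcrop.png

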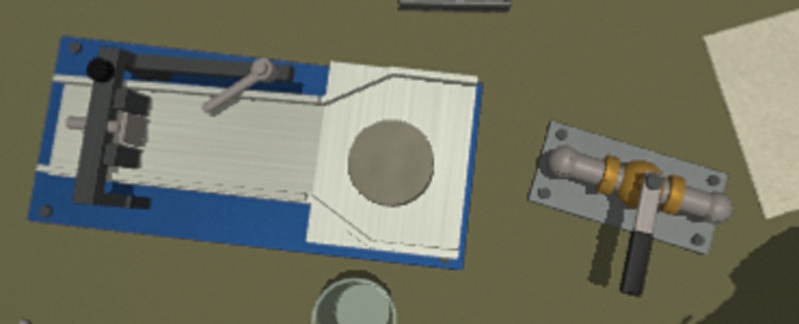

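The crop confirms the feeder fit: the plate measures 458x199 mm and the keeper is on the +x side. It shows the pipe running at a slant and the handle pointing toward the robot. One network call came back empty, so I add retries.

```bash
cat >>h.py <<'E'
FE=(541.1,107.0,np.radians(-5.74))
def mask(c,t,n=6):
    for _ in range(n):
        camera(c);r=masks_of(c,t)
        if r and r[0]["conf"]>.4:return r[0]["mask"]
def cm(m): y,x=np.nonzero(m);return np.array([x.mean(),y.mean()])
E
python3 - <<'E'
from h import *
pm={c:mask(c,"puck") for c in("side","top")}
for cs in(("side","top"),("side",),("top",)):
    r=least_squares(lambda p:np.concatenate([cen(proj(c,cyl(p[0],p[1],115,38,45)))-cm(pm[c]) for c in cs]),[540,-30]);print("puck",cs,r.x,r.fun, [(pm[c].sum(),hullmask(proj(c,cyl(*r.x,115,38,45))).sum()) for c in cs])
    d=r.x-FE[:2];c,s=np.cos(FE[2]),np.sin(FE[2]);print("in feeder",c*d[0]+s*d[1],-s*d[0]+c*d[1])
bm={c:mask(c,"bottle") for c in("side","top")}
r=least_squares(lambda p:np.concatenate([cen(proj(c,np.r_[cyl(p[0],p[1],0,34,110),cyl(p[0],p[1],110,13,60)]))-cm(bm[c]) for c in bm]),[800,-300]);print("bottle",r.x,r.fun)
for c in ("side","top"):
    hm=mask(c,"handle")
    y,x=np.nonzero(hm);Q=back(c,np.c_[x,y],104)[:,:2];m=Q.mean(0);u=np.linalg.svd(Q-m,full_matrices=0)[2][0];t=(Q-m)@u
    print("handle",c,m,u,t.min(),t.max(),len(x))
    im=cv2.imread(f"pics/{c}0.png"); 
    blk=(im.max(2)<45)&cv2.dilate(hm.astype(np.uint8),np.ones((3,3))).astype(bool)
    y,x=np.nonzero(blk);Q=back(c,np.c_[x,y],104)[:,:2];m=Q.mean(0);u=np.linalg.svd(Q-m,full_matrices=0)[2][0];t=(Q-m)@u
    print("  grip",m,u,t.min(),t.max(),len(x))
f=lambda u,v:(50+u/2.16,140+v/2.16)
print("pipe ends",back("top",[f(553,160),f(722,207)],55),"spindle",back("top",[f(654,182)],105))
# cock plate
im=cv2.imread("pics/top0.png");
# projected overlay checks: feeder corners, crest, escapement
print("crest px",proj("top",fwd(FE,[[-42,-70,115],[42,-70,115]])), "deck end",proj("top",fwd(FE,[[-85,-210,115],[85,-210,115]])))
for d in(132,173): 
    y=-70+(d+38)*np.cos(.2094);z=115-(d+38)*np.sin(.2094)
    print(d,"front px",proj("top",fwd(FE,[[0,y,z+15]])))
E
```

```text
puck ('side', 'top') [518.83981309 -33.08897382] [-0.1630457   3.64109771 -4.74825983  0.35541521] [(np.int64(1747), np.uint64(1837)), (np.int64(1253), np.uint64(1362))]
in feeder -8.137658682337193 -141.61290554667988
puck ('side',) [521.0945225  -59.95290508] [ 1.23067688 -7.33674498] [(np.int64(1747), np.uint64(1753))]
in feeder -3.207474299359717 -168.1166373440345
puck ('top',) [519.46846776 -41.87296888] [-0.1800405   0.05842827] [(np.int64(1253), np.uint64(1341))]
in feeder -6.633630048261418 -150.28998304012956
bottle [ 753.26316513 -237.36867481] [-0.34731698 -0.35526175 -0.15873838  0.35341645]
handle side [ 456.69212975 -277.11084133] [-0.97332666  0.22942364] -61.44390112568596 53.63159585840076 342
  grip [ 430.44324917 -269.73705822] [-0.99052078  0.13736296] -27.676910103491426 26.21883062204041 145
handle top [ 456.40002786 -277.69837011] [-0.97564984  0.21933395] -62.45674048403828 55.544929935369574 545
  grip [ 427.30784228 -268.8442313 ] [-0.99909365  0.04256628] -33.59939452494061 24.316734331491304 91
pipe ends [[ 531.40352488 -201.60210527   55.        ]
 [ 485.8497924  -373.66748109   55.        ]] spindle [[ 507.41427609 -290.86832458  105.        ]]
crest px [[189.40739407 229.40066172]
 [195.15568708 188.21040918]] deck end [[256.4381024  258.96863128]
 [265.82379725 175.43372393]]
132 front px [[114.33049008 200.42989902]]
173 front px [[ 96.93094881 198.72785404]]
```

```bash
cat > ov.py <<'E'
from h import *
def overlay(c,src,FE,box,fx,out,extra=[]):
    im=cv2.imread(src);x0,x1,y0,y1=box;a=cv2.resize(im[y0:y1,x0:x1],None,fx=fx,fy=fx,interpolation=cv2.INTER_CUBIC)
    S=lambda P:[((proj(c,P)-[x0,y0]+.5)*fx).round().astype(np.int32)]
    s=.2094;e=(-70+280*np.cos(s),115-280*np.sin(s))
    for L,col in(([[-100,-230,12],[100,-230,12],[100,230,12],[-100,230,12]],(0,255,255)),([[-85,-210,115],[85,-210,115],[85,-70,115],[-85,-70,115]],(0,0,255)),([[-42,-70,115],[42,-70,115],[42,*e],[-42,*e]],(255,0,255))):
        cv2.polylines(a,S(fwd(FE,L)),True,col,1)
    for P in extra: cv2.polylines(a,S(P),True,(0,255,0),1)
    cv2.imwrite(out,a)
E
python3 - <<'E'
from ov import *
pm={c:mask(c,"puck") for c in("side","top")}
ex=[]
for cs in(("side","top"),("side",),("top",)):
    r=least_squares(lambda p:np.concatenate([cen(proj(c,cyl(p[0],p[1],115,38,45)))-cm(pm[c]) for c in cs]),[530,-50],diff_step=1e-2);print("puck",cs,r.x,r.fun)
    if len(cs)==2: ex=[cyl(*r.x,115+h,38,0)[::2] for h in(0,45)]
overlay("top","pics/top0.png",FE,(50,290,140,280),2.5,"pics/a.png",ex)
overlay("side","pics/side0.png",FE,(140,350,140,384),2.4,"pics/b.png",ex)
a,b=cv2.imread("pics/a.png"),cv2.imread("pics/b.png")
a=cv2.resize(a,None,fx=.8,fy=.8) if 0 else a
cv2.imwrite("pics/ov1.png",a);cv2.imwrite("pics/ov2.png",b)
E
```

```text
puck ('side', 'top') [520.0666459  -42.44144157] [-0.01011401  0.00928216  0.00909344  0.00946536]
puck ('side',) [520.05277056 -42.46733474] [-9.97623545e-07  2.62536042e-06]
puck ('top',) [520.08493146 -42.42333407] [ 8.03917487e-07 -2.21486687e-07]
```

View pics/ov1.png

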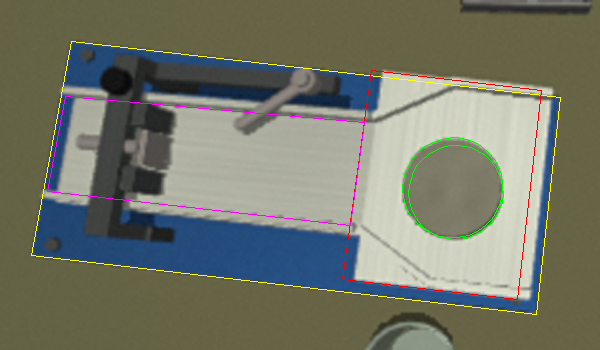

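View pics/ov2.png

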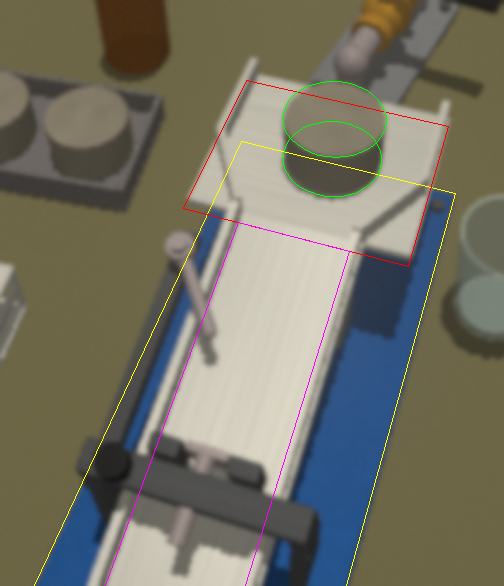

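The overlays show the puck fitted in both views, at feeder (-6,-151). The feeder model matches to about 4 mm along y, with deck and crest slightly uphill of the model. Next I check the bridge height and reachability, then grasp lightly and slide the puck to the crest.

```bash
cat >>h.py <<'E'
FE=(541.1+.1*-4,107.0-4,np.radians(-5.74))
A=np.radians(12)
CK=(507.5,-288.5,np.radians(-14.8))
def fw(x,y,z): return fwd(FE,[[x,y,z]])[0]
def ori(tilt,sg=1):  # feeder frame: tool y downhill, leaning uphill by tilt (deg)
    t=np.radians(tilt);z=np.array([0,np.sin(t),-np.cos(t)]);y=sg*np.array([0,np.cos(t),np.sin(t)])
    M=np.c_[np.cross(y,z),y,z];return (R.from_euler("z",FE[2])*R.from_matrix(M)).as_quat()
def cori(phi,sg=1): # cock: handle at angle phi; tool y radial
    a=CK[2]+np.pi+phi;y=sg*np.array([np.cos(a),np.sin(a),0]);z=np.array([0,0,-1.])
    return R.from_matrix(np.c_[np.cross(y,z),y,z]).as_quat()
def cpos(phi,off,z=92,r=85):
    a=CK[2]+np.pi+phi;return np.array([CK[0]+r*np.cos(a)-off*-np.sin(a),CK[1]+r*np.sin(a)-off*np.cos(a),z])
def slope(d,h): # TCP at distance d along path from crest (neg = deck), height h above floor
    return fw(0,-70+d,115+h) if d<0 else fw(0,-70+d*np.cos(A),115-d*np.sin(A)+h)
E
python3 - <<'E'
from h import *
p=np.array([[90,234],[271,354.6]],float)
r=least_squares(lambda X:np.r_[proj("top",X)[0]-p[0],proj("side",X)[0]-p[1]],[480,280,120],diff_step=1e-3);print("bridge end",r.x,r.fun)
print("t",current_t())
for sg in(1,-1):
    print(sg)
    for n,P,o in[("puck",fw(-6,-147,123),ori(0,sg)),("up",fw(-6,-147,230),ori(0,sg)),("crest",fw(0,-70,123),ori(0,sg)),("push0",slope(-140,12),ori(8,sg)),("push1",slope(120,12),ori(8,sg))]+[("c%.1f"%f,cpos(f,25),cori(f,sg)) for f in(-.1,.8,1.6)]:
        q=solve_ik(P,o);print(n,P.round(),None if q is None else np.round(q,2))
E
```

```text
bridge end [479.43035252 236.33268543 121.56324089] [ 0.00689679  0.35990414 -0.25200712 -0.04166472]
t 1.8
1
puck [520. -43. 123.] [ 0.29  0.2  -0.46  0.   -0.9  -1.97]
up [520. -43. 230.] [ 0.29  0.1  -0.32  0.   -1.15 -1.97]
crest [534.  33. 123.] [ 0.43  0.22 -0.44  0.   -0.91 -2.1 ]
push0 [ 520. -106.  127.] [ 0.06  0.23 -0.36 -0.17 -0.97 -1.64]
push1 [545. 150. 102.] [ 0.53  0.27 -0.37 -0.15 -0.85 -2.11]
c-0.1 [ 437. -235.   92.] [-0.1   0.2  -0.56  0.   -0.81 -0.26]
c0.8 [ 422. -311.   92.] [-0.26  0.24 -0.5   0.   -0.83  0.8 ]
c1.6 [ 464. -366.   92.] [-0.34  0.34 -0.35  0.   -0.88  1.68]
-1
puck [520. -43. 123.] [ 0.29  0.2  -0.46  0.   -0.9   1.18]
up [520. -43. 230.] [ 0.29  0.1  -0.32  0.   -1.15  1.18]
crest [534.  33. 123.] [ 0.43  0.22 -0.44  0.   -0.91  1.04]
push0 [ 520. -106.  127.] [ 0.06  0.23 -0.36 -0.17 -0.97  1.5 ]
push1 [545. 150. 102.] [ 0.53  0.27 -0.37 -0.15 -0.85  1.03]
c-0.1 [ 437. -235.   92.] [-0.1   0.2  -0.56  0.   -0.81  2.88]
c0.8 [ 422. -311.   92.] [-0.26  0.24 -0.5   0.   -0.83 -2.34]
c1.6 [ 464. -366.   92.] [-0.34  0.34 -0.35  0.   -0.88 -1.46]
```

```bash
python3 - <<'E'
from h import *
o=ori(0,-1); px,py=520.07,-42.44
move_ptp([px,py,240],o); print(current_t())
line_to([px,py,170],150); f0=current_contact_force(); line_to([px,py,124],80); print("desc",current_contact_force()-f0)
move_gripper(70,12); print(current_width(),current_finger_force(),current_contact_force()-f0)
line_to(fw(-6,-130,124),60); print(current_contact_force()-f0)
line_to(fw(0,-80,124),60); print(current_width(),current_contact_force()-f0,current_t())
move_gripper(88); line_to(fw(0,-80,190),200); line_to(fw(0,-158,190),200)
move_gripper(0); print(current_width(),current_t())
pm={c:mask(c,"puck") for c in("side","top")}
r=least_squares(lambda p:np.concatenate([cen(proj(c,cyl(p[0],p[1],115,38,45)))-cm(pm[c]) for c in pm if c=="side"]),[530,0],diff_step=1e-2);print("puck",r.x,r.fun,"expected",fw(0,-80,115))
cv2.imwrite("pics/c.png",camera("side")[:,:,::-1])
E
```

```text
4.1833
desc [ 1.24812602  0.71496018 -0.0235859 ]
75.7834704306238 12.000413716596086 [-0.17204399  1.79709183  1.92428077]
[-1.86288093 -0.5244664   5.03112208]
75.84650819341519 [-1.81388669 -4.36051812  6.38650288] 7.3167
0.4514198128451353 10.2583
puck [533.4047015   0.       ] [  1.68082764 -10.32842648] expected [532.69884757  23.40112086 115.        ]
```

View pics/c.png

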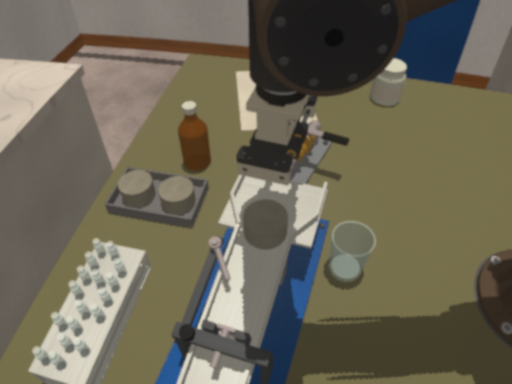

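The picture shows the puck at the crest, centred at about (265,222), with the shut fingers behind it. Now I push with force monitoring.

```bash
python3 - <<'E'
from h import *
line_to(slope(-95,30),200); line_to(slope(-95,11),60); pause(.1)
f0=np.array(current_contact_force()); u=fw(0,1,0)-fw(0,0,0); u[2]=0
F=lambda:-(np.array(current_contact_force())-f0)@u
d=-95;log=[]
while d<130:
    v=10 if d<55 else 1
    d+=v; line_to(slope(d,11),60 if v>1 else 20)
    f=F(); log.append((d,round(f,1)))
    if f>16: break
print(log);print(current_t(),current_contact_force()-f0,current_tcp_pos()-slope(d,11))
camera("side");print([(t,[(round(x["conf"],2),np.round(x["point"])) for x in find_in("side",t)]) for t in("puck","keeper","stop")])
cv2.imwrite("pics/d.png",cv2.resize(camera("side")[170:384,120:330,::-1],None,fx=2.5,fy=2.5))
E
```

```text
[(-85, np.float64(-1.2)), (-75, np.float64(-0.9)), (-65, np.float64(0.9)), (-55, np.float64(1.1)), (-45, np.float64(-1.6)), (-35, np.float64(-0.3)), (-25, np.float64(-1.1)), (-15, np.float64(-1.2)), (-5, np.float64(-1.5)), (5, np.float64(-1.6)), (15, np.float64(-0.7)), (25, np.float64(-0.2)), (35, np.float64(-0.1)), (45, np.float64(-1.0)), (55, np.float64(-1.4)), (56, np.float64(-1.8)), (57, np.float64(-0.1)), (58, np.float64(1.2)), (59, np.float64(1.7)), (60, np.float64(0.1)), (61, np.float64(0.6)), (62, np.float64(0.1)), (63, np.float64(-1.5)), (64, np.float64(-1.8)), (65, np.float64(-0.4)), (66, np.float64(-1.7)), (67, np.float64(-1.6)), (68, np.float64(-1.3)), (69, np.float64(-1.0)), (70, np.float64(-0.4)), (71, np.float64(-0.2)), (72, np.float64(1.1)), (73, np.float64(1.5)), (74, np.float64(1.5)), (75, np.float64(0.3)), (76, np.float64(0.3)), (77, np.float64(1.0)), (78, np.float64(1.1)), (79, np.float64(-0.2)), (80, np.float64(0.3)), (81, np.float64(0.8)), (82, np.float64(1.5)), (83, np.float64(1.4)), (84, np.float64(2.1)), (85, np.float64(2.8)), (86, np.float64(5.0)), (87, np.float64(8.7)), (88, np.float64(12.6)), (89, np.float64(15.9)), (90, np.float64(19.7))]
25.45 [ -0.52460065 -19.74054195   8.96179698] [-0.53593067 -3.87120834  0.80960385]
[('puck', [(0.94, array([241., 318.]))]), ('keeper', []), ('stop', [(0.86, array([223., 335.]))])]
```

View pics/d.png

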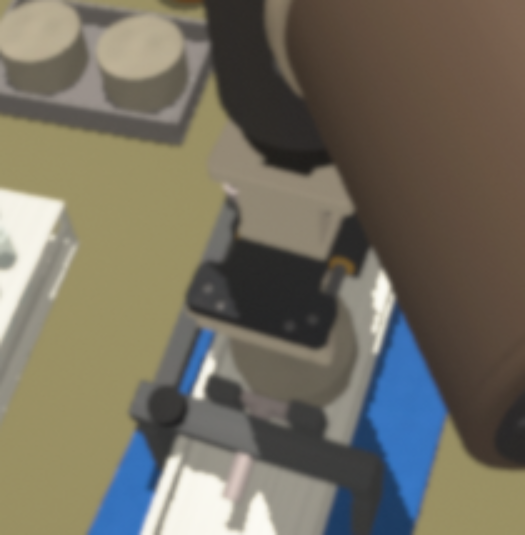

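The puck front is at the jaws, around (290,405) in the crop, with a steep 14 N/mm rise and the puck centre about 145 mm down the slope. I press slightly more, back off toward the cock and check that the puck is seated and the keeper closed.

```bash
python3 - <<'E'
from h import *
f1=np.array(current_contact_force()); 
for d in(91,92):
    line_to(slope(d,11),20); print(d,current_contact_force()-f1,current_tcp_pos()-slope(d,11))
line_to(slope(60,12),80); line_to(slope(60,110),250)
move_ptp(cpos(-.3,40,200),cori(-.1,1)); print(current_t())
pm={c:mask(c,"puck") for c in("side","top")}
n=R.from_euler("z",FE[2]).as_matrix()
def seated(x,d):
    L=cyl(0,0,0,38,45)@R.from_euler("x",-A).as_matrix().T+[x,-70+d*np.cos(A),115-d*np.sin(A)];return fwd(FE,L)
r=least_squares(lambda p:np.concatenate([cen(proj(c,seated(*p)))-cm(pm[c]) for c in pm]),[1.,145],diff_step=1e-2);print("puck x,d",r.x,r.fun)
a=camera("top")[150:260,50:210,::-1];cv2.imwrite("pics/e.png",cv2.resize(a,None,fx=4,fy=4,interpolation=cv2.INTER_CUBIC))
print(current_t())
E
```

```text
91 [ 0.08930122 -3.62699216  2.09150835] [-0.65756003 -4.74004678  0.99995381]
92 [ 0.98349507 -6.75847859  3.57605   ] [-0.78095433 -5.59297515  1.18114008]
28.4833Traceback (most recent call last):
  File "<stdin>", line 11, in <module>
    return func(*args, **kwargs)
    vector_fun = VectorFunction(
        fun_wrapped,
    ...<6 lines>...
        workers=workers
    )
    self._update_fun()
    ~~~~~~~~~~~~~~~~^^
    self.f = self.fun_wrapped(xp_copy(self.x))
             ~~~~~~~~~~~~~~~~^^^^^^^^^^^^^^^^^
    return np.atleast_1d(self.fun(x))
                         ~~~~~~~~^^^
    return self.f(x, *self.args, **self.kwargs)
           ~~~~~~^^^^^^^^^^^^^^^^^^^^^^^^^^^^^^
  File "<stdin>", line 11, in <lambda>
  File "h.py", line 29, in cm
    def cm(m): y,x=np.nonzero(m);return np.array([x.mean(),y.mean()])
                   ~~~~~~~~~~^^^
    return _wrapfunc(a, 'nonzero')
    return _wrapit(obj, method, *args, **kwds)
    result = getattr(arr, method)(*args, **kwds)
ValueError: Calling nonzero on 0d arrays is not allowed. Use np.atleast_1d(scalar).nonzero() instead.
```

```bash
python3 - <<'E'
from h import *
im={c:camera(c)[:,:,::-1] for c in("top","side")}
s=cv2.resize(im["side"][220:370,150:300],None,fx=2.6,fy=2.6,interpolation=cv2.INTER_CUBIC)
a=cv2.resize(im["top"][150:300,60:210],None,fx=2.6,fy=2.6,interpolation=cv2.INTER_CUBIC)
cv2.imwrite("pics/e.png",np.hstack([a,s]));print(current_t())
E
```

```text
29.2833
```

View pics/e.png

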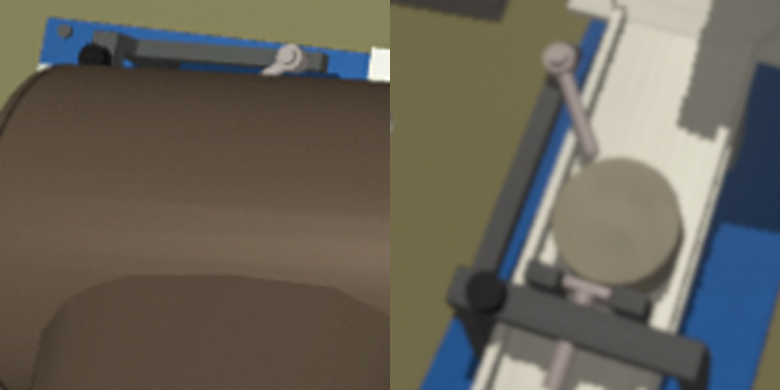

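The keeper is back at its initial pose, with its tip at about px (227,280), behind the puck. The puck rests against the jaws. I verify numerically, then swing the handle.

```bash
python3 - <<'E'
from h import *
def seated(x,d):
    L=cyl(0,0,0,38,45)@R.from_euler("x",-A).as_matrix().T+[x,-70+d*np.cos(A),115-d*np.sin(A)];return fwd(FE,L)
m=mask("side","puck")
r=least_squares(lambda p:cen(proj("side",seated(*p)))-cm(m),[1.,145],diff_step=1e-2,x_scale=[10,100]);print("puck x,d",r.x,r.fun,m.sum(),hullmask(proj("side",seated(*r.x))).sum())
h=mask("side","handle");y,x=np.nonzero(h);Q=back("side",np.c_[x,y],104)[:,:2];mm=Q.mean(0);print("handle",mm)
if abs(r.x[1]-145)>8: raise SystemExit("check")
line_to(cpos(-.15,32,200),250,cori(-.15)); line_to(cpos(-.15,32,125),200); line_to(cpos(-.15,32,92),80); pause(.1)
f0=np.array(current_contact_force());phi=-.15;log=[]
while phi<1.72:
    phi+=.1 if phi<1.3 else .03
    line_to(cpos(phi,20),80 if phi<1.3 else 40,cori(phi))
    a=CK[2]+np.pi+phi;f=-(np.array(current_contact_force())-f0)@[-np.sin(a),np.cos(a),0]
    log.append((round(phi,2),round(float(f),1)))
    if f>14: break
print(log,current_t())
E
```

```text
puck x,d [ -3.25091636 133.78623583] [ 6.76660676e-07 -4.62167918e-07] 2044 2381
handle [ 459.17668356 -277.33465618]check
```

```bash
python3 - <<'E'
from h import *
def seated(x,d):
    L=cyl(0,0,0,38,45)@R.from_euler("x",-A).as_matrix().T+[x,-70+d*np.cos(A),115-d*np.sin(A)];return fwd(FE,L)
m=mask("side","puck");y,x=np.nonzero(m);print("mask x",x.min(),x.max(),"y",y.min(),y.max())
for d in(134,140,145,150):
    u=proj("side",seated(-1,d));print(d,u.min(0).round(1),u.max(0).round(1))
# jaw line: initial image jaws vs stop
for n in("stop","keeper"):
    k=mask("side",n)
    if k is not None: yy,xx=np.nonzero(k);print(n,k.sum(),xx.min(),xx.max(),yy.min(),yy.max(),cm(k))
print(current_t())
E
```

```text
mask x 212 262 y 281 331
134 [209.5 278.2] [261.9 334.4]
140 [208.1 281.8] [260.7 338.1]
145 [207.  284.8] [259.8 341.3]
150 [205.8 287.9] [258.8 344.4]
stop 278 208 234 327 370 [219.78776978 346.76978417]
keeper 238 210 229 242 281 [220.37394958 260.43697479]
29.7833
```

```bash
python3 - <<'E'
from h import *
n=camera("side")[:,:,::-1]; o=cv2.imread("pics/side0.png")
f=lambda i:cv2.resize(i[310:384,180:270],None,fx=4.4,fy=4.4,interpolation=cv2.INTER_CUBIC)
cv2.imwrite("pics/f.png",np.hstack([f(o),f(n)]))
E
```

```text
(no output)
```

View pics/f.png

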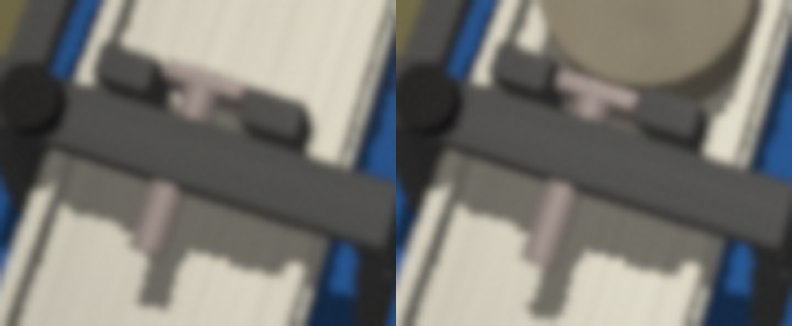

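Before and after compared: the plunger head moved from row 75 to 88 and the rod end from 252 to 265. That is about 3 px, or 5 mm, so the plunger is fully in. Now the cock.

```bash
python3 - <<'E'
from h import *
line_to(cpos(-.15,32,200),250,cori(-.15)); line_to(cpos(-.15,32,125),200); line_to(cpos(-.15,32,92),80); pause(.1)
f0=np.array(current_contact_force());phi=-.15;log=[]
while phi<1.75:
    phi+=.1 if phi<1.3 else .03
    line_to(cpos(phi,20),80 if phi<1.3 else 40,cori(phi))
    a=CK[2]+np.pi+phi;f=-(np.array(current_contact_force())-f0)@[-np.sin(a),np.cos(a),0]
    log.append((round(phi,2),round(float(f),1)))
    if f>14 or (phi<1.3 and f>10): break
print(log,current_t(),current_contact_force()-f0)
E
```

```text
[(-0.05, 0.1), (0.05, 0.5), (0.15, 1.6), (0.25, 0.8), (0.35, 0.6), (0.45, 0.4), (0.55, 0.8), (0.65, 0.2), (0.75, 1.0), (0.85, -0.3), (0.95, 0.9), (1.05, 0.7), (1.15, 0.2), (1.25, 0.2), (1.35, 1.4), (1.38, 3.7), (1.41, 2.9), (1.44, 3.0), (1.47, 2.3), (1.5, 2.4), (1.53, 2.6), (1.56, 8.8), (1.59, 16.9)] 37.4 [-15.38478441   8.11082198  11.93411882]
```

```bash
python3 - <<'E'
from h import *
line_to(cpos(1.5,45),80,cori(1.5)); line_to(cpos(1.5,45,230),200); line_to([330,-420,260],200); pause(.3)
for c in("side","top"):
    h=mask(c,"handle")
    if h is None: print(c,None);continue
    y,x=np.nonzero(h);Q=back(c,np.c_[x,y],104)[:,:2];m=Q.mean(0);v=m-np.array(CK[:2]);print(c,m,"phi",(np.arctan2(v[1],v[0])-CK[2]-np.pi)%(2*np.pi))
b={c:mask(c,"bottle") for c in("side","top")};print([None if k is None else cm(k) for k in b.values()])
k=mask("side","keeper");p=mask("side","puck");print(None if k is None else cm(k),[f(np.nonzero(p)[0]) for f in(np.min,np.max)])
cv2.imwrite("pics/g.png",camera("side")[:,:,::-1]);print(current_t())
E
```

```text
side [ 494.09531673 -333.25062457] phi 1.5380686685042928
top [ 493.3875386 -339.8340699] phi 1.5608186753197977
[array([193.60701754, 139.08830409]), array([322.52872606, 114.3713572 ])]
[220.75268817 260.91935484] [np.int64(281), np.int64(332)]
40.65
```

View pics/g.png

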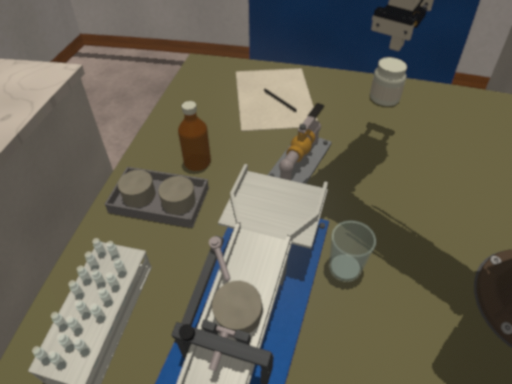

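The handle is in line with the pipe at (315,112), the puck is seated at (238,305) with the keeper closed behind it, the bottle is unmoved and the arm is clear. I am handing the job in.

```bash
python3 -c "
from plant import *
print(close_job())"
```

```text
the job is handed in; nothing more can be done
None
```

I handed the job in at about 41 s of the 64 s limit; the last pictures show the puck seated with the keeper closed, the cock open at its stop and the bottle unmoved, but the hand-in gave no verdict.

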